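Sort measured turned parts into inspection trays

ROBOT

A 6-joint arm with a two-finger parallel gripper is mounted at the origin on the work surface. World frame = base frame: x ahead of the robot, y to its left, z up, the work surface at z = 0. Lengths are in m, angles in rad, forces in N, time in s.
With the tool pointing down it reaches from about 0.225 to 0.875 m from the base axis. Payload 3.4 kg.
Tool frame: the origin (TCP) lies between the finger pads; the fingertips stand 22 mm ahead of it and the grasp point (between the pads) lies 3 mm ahead of it (manip.finger_overhang is the distance from the TCP to the fingertips, in m); z points along the fingers, y is the line along which they close (so a half turn about z gives the same grasp; the last joint's range is limited). The gripper opens to 85 mm and grips with 20 to 120 N. Pads are 22 mm wide; open, the fingers measure 114 mm over their backs; the gripper's body (76 mm by 85 mm) begins 54 mm behind the grasp point. The pads swing forward as they close: fully open they stand 13 mm farther back than shut.
Start: joints at [1.004, 0.276, 1.505, -0, 1.361, -0.121], TCP at [0.248, 0.519, 0.253] pointing down, gripper open.
Joint ranges: [-2.89, 2.89], [-0.75, 2.08], [0.22, 2.7], [-1.18, 4.32], [0.11, 2.71], [-2.7, 2.7]. Speed limits (rad/s): [2.57, 2.57, 3.14, 3.14, 3.14, 3.14].

INTERFACE

Orientations are given as a unit quaternion [w, x, y, z].
In Python, from rig import get_state, eyes, order, manip gives the robot as it stands.
- The arm moves only by the tool drive_tool, never from a script. Its argument "rows" is a list of rows, each a list of 4 numbers: the shift along the tool's x, y, z in units of 25 mm (1.0 is 25 mm), then the turn about the tool's z in units of 6 degrees (1.0 is 6 degrees). A call has exactly 8 rows; each row is the pose to reach, as a shift and turn from the pose commanded when the call began, along the tool's axes at that moment; what a row does not reach only later rows make up. A row lasts 1/12 s, in which the tool goes at most 41.7 mm and 7.16 degrees, less where a joint would pass 70% of its speed; a pose out of reach is approached as far as the arm can. A call with a gripper value outside its range is refused whole. "grip" is the finger opening in mm, from 0 to 85.4, set as the call begins (left out, the last holds). The fingers move at their own pace and stop on an object; "newtons" is the grip in N (left out, the last holds). Time passes only in rows, so rows that repeat a pose let the fingers close, or fill a call up. It gives the time, the measured TCP pose, the force, the opening and the grip force at its end, in the units of the state.
- get_state(): the state, without advancing time (a new reading comes with each control period).
- eyes.get_image(name): name is "scene" or "top" or "wrist"; returns (picture, depth): 480x640x3 uint8, red, green, blue; 480x640 float32, m along the optical axis (not along the pixel's ray), 0 where there is no reading.
- eyes.camera_info(name): a dict with "fx", "fy", "cx", "cy" (pixels), "R" (3x3) and "t" (3): a world point X has camera coordinates R X + t. Camera axes: x right, y down, z forward; pixel columns grow to the right and rows downward; lengths in m; the calibration is good to about 2 mm. The wrist camera is an equidistant fisheye: a pixel r from the principal point sees the ray r / f radians off the axis. A picture is of the moment at which its call begins: read the wrist's pose just before it. camera_info takes no time and is no camera call; for the wrist camera it gives the pose at the moment of the call.
- order.sign_off(): hands the job in; it is judged then, once.
The state is a dict: "clock": time; "qpos": joint angles; "qd": joint speeds; "effort": joint torques, N m; "position": TCP position; "ee_rot": TCP orientation; "contact_force": force on the tool from outside, world axes, zero at the start; "moment": the same for the moment, N m; "width": finger opening in m; "gripper_force": force on a finger pad.
Only numpy, scipy, OpenCV 4.12 (cv2) and the standard library are available. Lean on these libraries where they do the work, as an engineer would, in place of code of your own. Each camera call takes 0.05 s, during which the arm holds its last target. There are 200 camera calls.

TASK

The parts on the inspection bench have been measured and must be sorted. First, before moving any other part, put the red-topped reject pin in the red tray; then put the two good steel parts (the bright pin and the black bolt) in the blue tray and the two brass bushings in the green tray, each standing upright on the tray floor as it stood on the bench, one part to a bay. Leave the dial gauge and the purple-capped pot where they are.

Things in the scene. Friction and masses are not known exactly. Their poses are not given: they have to be found in the camera images.
- pin_reject: Reject: bright steel pin whose top 10 mm and flange rim are painted red. Round foot flange 36 mm in diameter, 8 mm thick; above it a plain shank 20 mm in diameter; 60 mm tall in all. Starts upright on the table and is loose. Origin: centre of its underside, on its axis; its z runs up the axis. 0.15 to 0.28 kg.
- pin_plain: Good bright steel pin, same form as the reject but with no red: foot flange 36 mm in diameter, 8 mm thick, shank 20 mm in diameter, 60 mm tall in all. Starts upright on the table and is loose. Origin: centre of its underside, on its axis; its z runs up the axis. 0.15 to 0.28 kg.
- bolt_black: Good black steel bolt standing on its hexagonal head (39 mm over the corners, 10 mm thick); threaded shank 20 mm in diameter pointing up, 60 mm tall in all. Starts upright on the table and is loose. Origin: centre of its underside, on its axis; its z runs up the axis. 0.15 to 0.28 kg.
- bush_plain: Plain brass bushing: tube 34 mm outside diameter with an 18 mm through bore, 40 mm tall. Starts upright on the table and is loose. Origin: centre of its underside, on its axis; its z runs up the axis. 0.15 to 0.28 kg.
- bush_flanged: Flanged brass bushing: foot flange 44 mm in diameter, 6 mm thick, above it a body 30 mm in diameter, 40 mm tall in all, a dark 16 mm spot (bore) on top. Starts upright on the table and is loose. Origin: centre of its underside, on its axis; its z runs up the axis. 0.15 to 0.28 kg.
- tray_blue: Fixed shallow blue plastic tray, empty at the start: 136 mm (own x) by 118 mm (own y), 16 mm high; walls, floor 4 mm thick. A 4 mm divider at x = 0, as high as the walls, makes two bays, each 62 mm (x) by 110 mm (y) inside, centred at x = -33 and +33 mm, y = 0. Origin: centre of its underside, on the table; z up. For the bright pin and the black bolt.
- tray_green: Fixed shallow green plastic tray, empty at the start: 136 mm (own x) by 118 mm (own y), 16 mm high; walls, floor 4 mm thick. A 4 mm divider at x = 0, as high as the walls, makes two bays, each 62 mm (x) by 110 mm (y) inside, centred at x = -33 and +33 mm, y = 0. Origin: centre of its underside, on the table; z up. For the two brass bushings.
- tray_red: Fixed shallow red plastic tray, empty at the start: 136 mm (own x) by 118 mm (own y), 16 mm high; walls, floor 4 mm thick. A 4 mm divider at x = 0, as high as the walls, makes two bays, each 62 mm (x) by 110 mm (y) inside, centred at x = -33 and +33 mm, y = 0. Origin: centre of its underside, on the table; z up. For the reject pin; either bay will do, the other stays empty.
- dial: Dial gauge lying on its back, not to be disturbed: black disc 44 mm in diameter, 20 mm tall, white face with a red needle, and a steel stem that reaches 29 mm from its axis along its own -y. Loose. Origin: centre of its underside, z up.
- pot: Marking-paint pot, not to be disturbed: white pot with a purple cap, 36 mm in diameter, 50 mm tall. Loose. Origin: centre of its underside, z up.
Things that resemble listed ones, but are neither listed nor needed, are in the scene too. Leave any pink or turquoise look-alike of the bolt_black alone.

How it is judged:
By the outcome, as a careful person would: the job done as asked, in the order asked, and still so for the second after the job is handed in, with the robot touching nothing.
It also fails if it takes over 120 s, if anything falls off the work surface, if the arm or the gripper's body presses on something with over 40 N, if the wrist force passes 120 N, or if a joint passes its speed limit or range.

## Working session

There is one attempt and no reset: what is moved stays moved. The work goes in short steps, Python scripts to look and compute and a tool call to move; the robot and the scene stay as the last step left them, time stands still between calls to the robot, and variables do not carry over. Pictures are saved under pics/ and viewed, at most 14 in all, crops included, and the job is handed in when it is done.

Besides the shell and the picture viewer there is one more tool, called after "Emit:" as name(argument=value, ...), one argument or row to a line, values as JSON. drive_tool: Moves the arm, as the interface text tells. Its arguments: {"type":"object","properties":{"rows":{"type":"array","items":{"type":"array","items":{"type":"number"}}},"grip":{"type":"number"},"newtons":{"type":"number"}},"required":["rows"]}

```bash
mkdir -p pics; ls
python3 - <<'E'
from rig import get_state, eyes, manip
import cv2, numpy as np
print(get_state()); print([a for a in dir(manip) if a[0]!='_'])
for n in("scene","top"):
    p,d=eyes.get_image(n); np.savez(f"pics/{n}0.npz",p=p,d=d); cv2.imwrite(f"pics/{n}0.png",p[...,::-1]); i=eyes.camera_info(n);print(n,i)
E
```

```text
pics
{'clock': 0.0, 'qpos': array([ 1.00397026e+00,  2.76596156e-01,  1.50614096e+00,  6.63786718e-06,
        1.36066725e+00, -1.20957450e-01]), 'qd': array([-0.00018907,  0.00161905, -0.00077834, -0.000495  ,  0.00055104,
        0.00084629]), 'effort': array([ 1.46727354e-03, -4.16756094e+01, -2.45806092e+01, -2.01236671e-04,
        1.11288676e-02, -1.41925059e-05]), 'position': array([0.24768464, 0.51838645, 0.25243588]), 'ee_rot': array([-3.08468850e-04,  2.21092850e-01,  9.75252342e-01, -8.51726503e-04]), 'contact_force': array([-0.20508624,  0.66093745, -0.55290565]), 'moment': array([0.00888581, 0.02268881, 0.02442097]), 'gripper_force': 0.0, 'width': 0.08555987936749021}
['MotionError', 'finger_overhang']
scene {'fx': 570.9525383411828, 'fy': 570.9525383411828, 'cx': 316.27567893518267, 'cy': 246.77796783571262, 'R': array([[ 0.82392072,  0.56654219, -0.0135864 ],
       [ 0.43346549, -0.64546876, -0.62887021],
       [-0.36505111,  0.51224997, -0.77739158]]), 't': array([-0.41208934, -0.19181376,  1.26869088])}
top {'fx': 581.2138805520366, 'fy': 581.2138805520366, 'cx': 316.9416126087572, 'cy': 243.99011435245944, 'R': array([[-0.02664313, -0.99959471,  0.01002826],
       [-0.98836417,  0.0248383 , -0.15006438],
       [ 0.14975447, -0.01390976, -0.98862537]]), 't': array([0.00499118, 0.50628997, 1.01903833])}
```

View pics/top0.png

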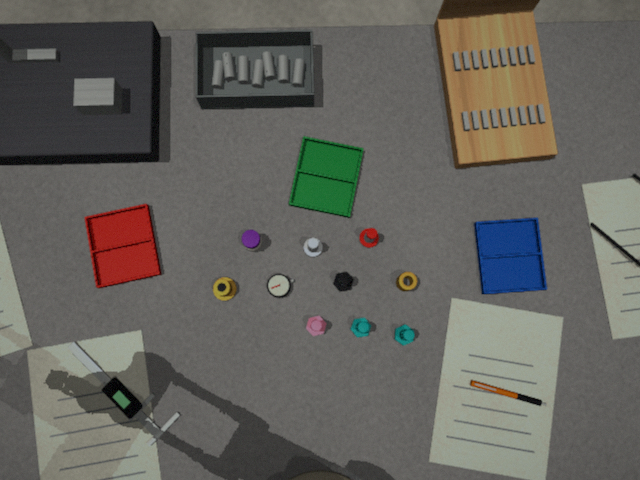

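View pics/scene0.png

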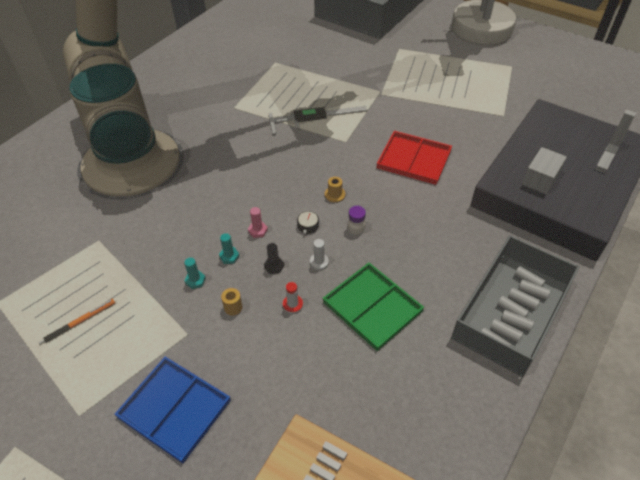

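Top view candidates for the reject:
- red-topped pin with red flange (370,238): chosen.
- bright pin (313,246).
- pink look-alike (317,325).

The other parts:
- bolt (344,282), with turquoise look-alikes at (361,327) and (404,334)
- plain bushing (408,282)
- flanged bushing (224,289)
- dial (279,286)
- pot (251,239)

Next I'll take close crops of both views.

Run:
```python
import cv2
a=cv2.imread("pics/top0.png")[215:350,200:440]; cv2.imwrite("pics/topc.png",cv2.resize(a,None,fx=3.33,fy=3.33,interpolation=cv2.INTER_CUBIC))
a=cv2.imread("pics/scene0.png")[170:320,180:380]; cv2.imwrite("pics/scenec.png",cv2.resize(a,None,fx=4,fy=4,interpolation=cv2.INTER_CUBIC))
```

```text
(no output)
```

View pics/topc.png

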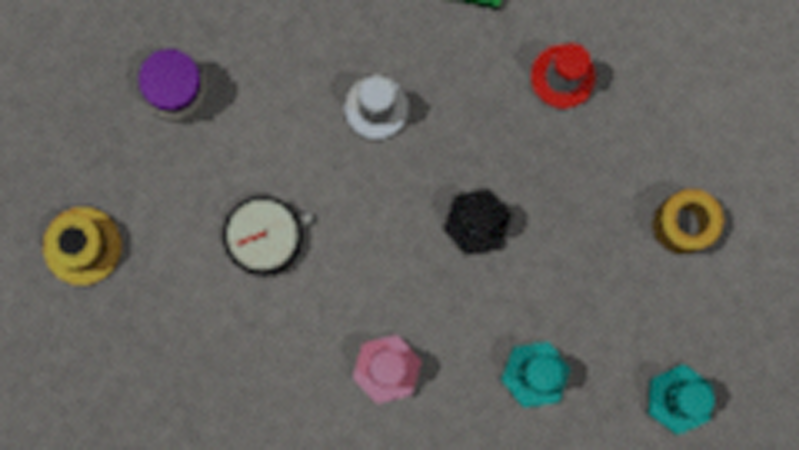

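View pics/scenec.png

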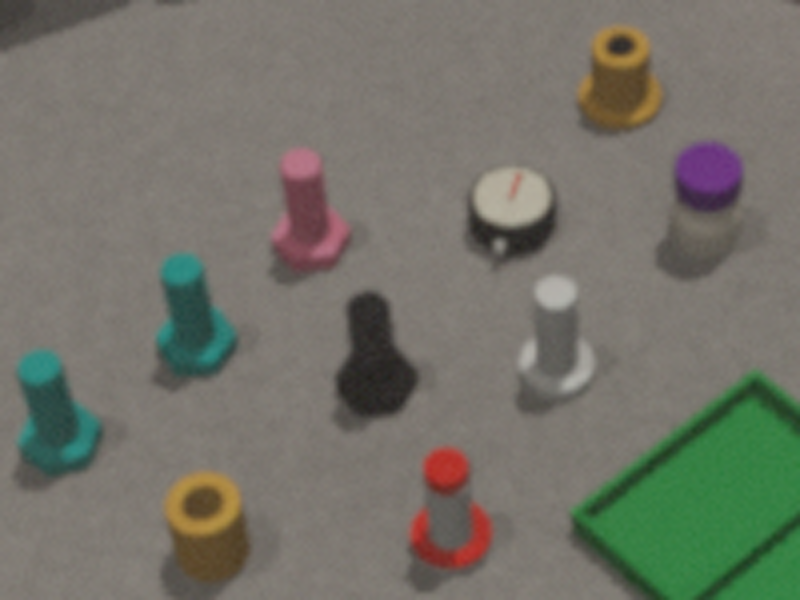

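Top crop shows the choice clearly: the red reject has its top at crop (573,62) and a red flange, the bright pin top is at (378,95), the bolt at (481,218), and the bushings at (691,220) and (76,240). The scene crop confirms them: reject top (446,470), pin (555,291), bolt (369,307), bushings (205,502) and (621,46).

```bash
cat > h.py <<'E'
import numpy as np, cv2
from scipy.spatial.transform import Rotation as Ro
def ray(i,u,v):
    d=i["R"].T@np.array([(u-i["cx"])/i["fx"],(v-i["cy"])/i["fy"],1]); return -i["R"].T@i["t"],d/np.linalg.norm(d)
def tri(i,a,j,b):
    (p,d),(q,e)=ray(i,*a),ray(j,*b)
    s=np.linalg.lstsq(np.c_[d,-e],q-p,rcond=None)[0]
    A,B=p+s[0]*d,q+s[1]*e; return (A+B)/2,np.linalg.norm(A-B)
def cloud(i,d):
    v,u=np.mgrid[:480,:640]; c=np.stack([(u-i["cx"])/i["fx"]*d,(v-i["cy"])/i["fy"]*d,d],-1)
    return (c-i["t"])@i["R"]
def tray(i,p,d,col):
    h=cv2.cvtColor(p,cv2.COLOR_RGB2HSV); H=h[...,0].astype(int); c={"red":0,"green":65,"blue":112}[col]
    m=((np.minimum(abs(H-c),180-abs(H-c))<14)&(h[...,1]>120)&(h[...,2]>40)&(d>0)).astype(np.uint8)
    n,l,s,_=cv2.connectedComponentsWithStats(m); k=1+np.argmax(s[1:,4])
    P=cloud(i,d)[l==k]; r=cv2.minAreaRect((P[:,:2]*1000).astype(np.float32)); return r,np.percentile(P[:,2],[5,50,95])
def togo(goal,yaw=None,s=None):
    "shift in move units from current commanded(~measured) pose to TCP goal; yaw= wanted world angle of closing line"
    from rig import get_state
    s=s or get_state(); q=s["ee_rot"]; R=Ro.from_quat(np.r_[q[1:],q[0]]).as_matrix()
    t=R.T@(np.array(goal)-s["position"])/.025
    y=np.degrees(np.arctan2(R[1,1],R[0,1]))
    turn=None
    if yaw is not None: turn=-(((yaw-y)+90)%180-90)/6
    return np.round(t,2),turn,round(y,1)
E
python3 - <<'E'
from h import *
from rig import eyes
np.set_printoptions(precision=4,suppress=True)
T,S=[eyes.camera_info(n) for n in("top","scene")]
D={n:np.load(f"pics/{n}0.npz") for n in("top","scene")}
f=lambda p,s,o:((p[0]+.5)/s-.5+o[0],(p[1]+.5)/s-.5+o[1])
L=dict(red=((573,62),(446,470)),pin=((378,95),(555,291)),bolt=((481,214),(369,303)),bush=((691,220),(205,502)),flg=((76,240),(621,46)),pot=((170,79),(708,172)),dial=((263,235),(512,200)),pink=((387,368),(302,160)),tq1=((545,374),(183,267)),tq2=((697,398),(42,366)))
C=cloud(T,D["top"]["d"])
for k,(a,b) in L.items():
    a=f(a,3.33,(200,215));b=f(b,4,(180,170));X,e=tri(T,a,S,b)
    print(k,X,round(e,4),"depth",np.median(C[int(a[1])-1:int(a[1])+3,int(a[0])-1:int(a[0])+3].reshape(-1,3),0))
for c in("red","green","blue"):
    for n,i in(("top",T),("scene",S)): print(c,n,tray(i,D[n]["p"],D[n]["d"],c))
print(togo([0,0,0],0))
E
```

```text
red [ 0.5213 -0.1067  0.0533] 0.0009 depth [ 0.5197 -0.1059  0.0589]
pin [ 0.5055 -0.0007  0.0568] 0.0012 depth [ 0.5042 -0.0017  0.059 ]
bolt [ 0.4399 -0.0539  0.0575] 0.0009 depth [ 0.4403 -0.0548  0.0594]
bush [ 0.4358 -0.1693  0.0349] 0.001 depth [ 0.4385 -0.1763 -0.0001]
flg [0.4334 0.164  0.0382] 0.0012 depth [0.4332 0.1632 0.0397]
pot [0.5188 0.1116 0.043 ] 0.0001 depth [0.5175 0.1114 0.0496]
dial [0.4351 0.0642 0.0145] 0.0005 depth [0.4339 0.0639 0.0207]
pink [ 0.3601 -0.0019  0.058 ] 0.0007 depth [ 0.3593 -0.0015  0.0584]
tq1 [ 0.3551 -0.0845  0.0568] 0.0015 depth [ 0.3554 -0.0853  0.0594]
tq2 [ 0.3405 -0.1639  0.0571] 0.0014 depth [ 0.3394 -0.1631  0.0591]
red top (((518.0919799804688, 354.04718017578125), (136.2595977783203, 118.78738403320312), 11.197773933410645), array([0.0006, 0.0043, 0.0165]))
red scene (((519.0177612304688, 351.7499694824219), (136.46929931640625, 124.18236541748047), 11.481492042541504), array([0.0003, 0.0038, 0.0153]))
green top (((640.498779296875, -29.393112182617188), (117.97315979003906, 136.67605590820312), 76.84893035888672), array([0.0001, 0.0039, 0.0159]))
green scene (((642.8645629882812, -31.801055908203125), (118.03826904296875, 135.6085662841797), 76.67909240722656), array([0.0008, 0.0037, 0.0154]))
blue top (((480.3951110839844, -371.4307556152344), (135.74244689941406, 126.89766693115234), 2.624202013015747), array([0.0001, 0.0039, 0.0158]))
blue scene (((482.9036865234375, -370.4628601074219), (136.46849060058594, 117.55143737792969), 2.6181693077087402), array([0.001 , 0.0039, 0.0157]))
(array([ -0.  , -22.97,  10.14]), np.float64(10.743184243481496), np.float64(64.5))
```

Emit:
drive_tool(
  rows=[
    [-0.4,-0.9,0,-0.55],
    [-0.85,-1.8,0,-1.1],
    [-1.3,-2.7,0,-1.65],
    [-1.75,-3.6,0,-2.2],
    [-2.2,-4.6,0,-2.8],
    [-2.65,-5.6,0,-3.4],
    [-3.1,-6.5,0,-3.9],
    [-3.4,-7.2,0,-4.25],
  ],
  grip=55,
  newtons=50,
)

```text
clock: 0.77
position: [0.2464, 0.3176, 0.2529]
ee_rot: [-0.0, -0.001, 1.0, -0.001]
contact_force: [-0.4, 0.0, 0.7]
width: 0.0549
gripper_force: 0.0
```

```bash
python3 -c "
from h import *
print(togo([.5205,-.1063,.13],90))"
```

```text
(array([-10.95, -16.96,   4.93]), np.float64(0.012575084440854312), np.float64(90.1))
```

Emit:
drive_tool(
  rows=[
    [-0.5,-0.8,0.2,0],
    [-1.3,-2.0,0.6,0],
    [-2.1,-3.2,1.0,0],
    [-2.9,-4.5,1.4,0],
    [-3.7,-5.8,1.8,0],
    [-4.5,-7.0,2.2,0],
    [-5.1,-8.0,2.5,0],
    [-5.5,-8.5,2.6,0],
  ],
)

```text
clock: 1.43
position: [0.3848, 0.1043, 0.1871]
ee_rot: [-0.001, 0.002, 1.0, -0.001]
contact_force: [-0.9, -0.6, 1.0]
width: 0.0549
gripper_force: 0.0
```

Emit:
drive_tool(
  rows=[
    [-0.5,-0.8,0.2,0],
    [-1.3,-2.0,0.6,0],
    [-2.1,-3.2,1.0,0],
    [-2.9,-4.5,1.4,0],
    [-3.7,-5.8,1.8,0],
    [-4.5,-7.0,2.1,0],
    [-5.2,-8.1,2.3,0],
    [-5.45,-8.46,2.33,0],
  ],
)

```text
clock: 2.1
position: [0.5228, -0.1085, 0.1287]
ee_rot: [0.0, 0.002, 1.0, -0.001]
contact_force: [1.0, 0.2, 0.1]
width: 0.0551
gripper_force: 0.0
```

Run:
```python
from h import *
from rig import eyes
p,d=eyes.get_image("wrist"); i=eyes.camera_info("wrist"); print(i)
cv2.imwrite("pics/w1.png",p[...,::-1]); np.savez("pics/w1.npz",d=d)
print(togo([.5205,-.1063,.043],90))
```

```text
{'fx': 371.64829954431775, 'fy': 371.64829954431775, 'cx': 318.47506906122385, 'cy': 237.37217891855124, 'R': array([[ 0.00332409,  0.99999374, -0.00120946],
       [ 0.9509856 , -0.00278719,  0.30922262],
       [ 0.30921732, -0.00217807, -0.95098891]]), 't': array([ 0.10727018, -0.50024084,  0.10041165])}
(array([0.11, 0.09, 3.44]), np.float64(-0.035545141189331275), np.float64(89.8))
```

View pics/w1.png

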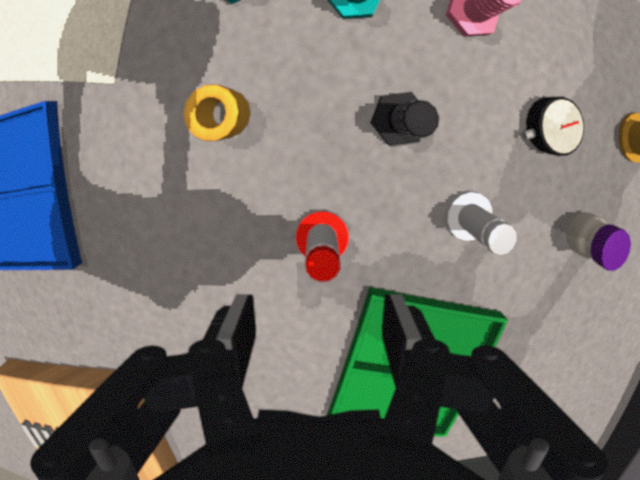

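Wrist view: reject top at (323,264), flange at (323,236), centred between the open fingers. Bolt top is at (420,119), bright pin top at (501,238), plain bushing at (217,112). I'll check positions with the fisheye model.

```bash
cat >> h.py <<'E'
def wray(i,u,v):
    x,y=(u-i["cx"])/i["fx"],(v-i["cy"])/i["fy"]; r=np.hypot(x,y)+1e-12
    d=i["R"].T@np.array([x/r*np.sin(r),y/r*np.sin(r),np.cos(r)]); return -i["R"].T@i["t"],d
def wat(i,u,v,z):
    p,d=wray(i,u,v); return p+d*(z-p[2])/d[2]
E
python3 - <<'E'
from h import *
from rig import eyes,get_state
i=eyes.camera_info("wrist"); print(get_state()["position"])
for n,u,v,z in(("red",323,264,.06),("redfl",323,236,.008),("bolt",420,119,.06),("pin",501,238,.06),("bush",217,112,.04)): print(n,wat(i,u,v,z).round(4))
print(togo([.5205,-.1063,.043],90))
E
```

```text
[ 0.5231117  -0.10840645  0.12899039]
red [ 0.5217 -0.1064  0.06  ]
redfl [ 0.5221 -0.1059  0.008 ]
bolt [ 0.4422 -0.0563  0.06  ]
pin [ 0.5069 -0.0019  0.06  ]
bush [ 0.4375 -0.1664  0.04  ]
(array([0.11, 0.09, 3.44]), np.float64(-0.035545141189331275), np.float64(89.8))
```

Emit:
drive_tool(
  rows=[
    [0.08,0.08,0.3,0],
    [0.08,0.08,0.9,0],
    [0.08,0.08,1.5,0],
    [0.08,0.08,2.1,0],
    [0.08,0.08,2.7,0],
    [0.08,0.08,3.2,0],
    [0.08,0.08,3.44,0],
    [0.08,0.08,3.44,0],
  ],
)

```text
clock: 2.82
position: [0.5161, -0.1003, 0.0428]
ee_rot: [-0.002, -0.0, 1.0, 0.001]
contact_force: [0.0, 0.5, -0.1]
width: 0.0549
gripper_force: 0.0
```

Emit:
drive_tool(
  rows=[
    [0,0,0,0],
    [0,0,0,0],
    [0,0,0,0],
    [0,0,0,0],
    [0,0,0,0],
    [0,0,0,0],
    [0,0,0,0],
    [0,0,0,0],
  ],
  grip=10,
)

```text
clock: 3.48
position: [0.5192, -0.1026, 0.0451]
ee_rot: [0.001, 0.001, 1.0, -0.0]
contact_force: [-0.7, 1.5, 6.9]
width: 0.0188
gripper_force: 49.1
```

Emit:
drive_tool(
  rows=[
    [0,0,-0.2,0],
    [0,0,-0.6,0],
    [0,0,-1.2,0],
    [0,0,-1.9,0],
    [0,0,-2.6,0],
    [0,0,-3.3,0],
    [0,0,-3.8,0],
    [0,0,-4,0],
  ],
)

```text
clock: 4.15
position: [0.5195, -0.1028, 0.1465]
ee_rot: [0.002, 0.0, 1.0, -0.001]
contact_force: [1.0, -0.4, -2.0]
width: 0.0187
gripper_force: 48.8
```

Emit:
drive_tool(
  rows=[
    [0,0.5,0,0],
    [0.1,1.5,0,0],
    [0.2,2.7,0,0],
    [0.3,4.0,0,0],
    [0.4,5.3,0,0],
    [0.5,6.6,0,0],
    [0.6,7.9,0,0],
    [0.65,9.0,0,0],
  ],
)

```text
clock: 4.82
position: [0.5003, 0.1254, 0.143]
ee_rot: [-0.002, 0.0, 1.0, 0.0]
contact_force: [-0.3, -0.2, -1.7]
width: 0.0188
gripper_force: 49.0
```

Emit:
drive_tool(
  rows=[
    [0,1.1,0,0],
    [0.1,2.4,0,0],
    [0.2,3.7,0,0],
    [0.3,5.0,0,0],
    [0.4,6.3,0,0],
    [0.5,7.5,0,0],
    [0.6,8.5,0,0],
    [0.65,9.0,0,0],
  ],
)

```text
clock: 5.48
position: [0.4844, 0.351, 0.1428]
ee_rot: [-0.001, -0.001, 1.0, 0.0]
contact_force: [0.9, -0.4, -1.4]
width: 0.019
gripper_force: 49.0
```

Run:
```python
from h import *
from rig import eyes
p,d=eyes.get_image("wrist"); i=eyes.camera_info("wrist")
cv2.imwrite("pics/w2.png",p[...,::-1])
print(togo([.486,.347,.05],90))
for z in (.016,):
    pass
```

```text
(array([-0.06, -0.21,  3.71]), np.float64(0.019723358599044616), np.float64(90.1))
```

View pics/w2.png

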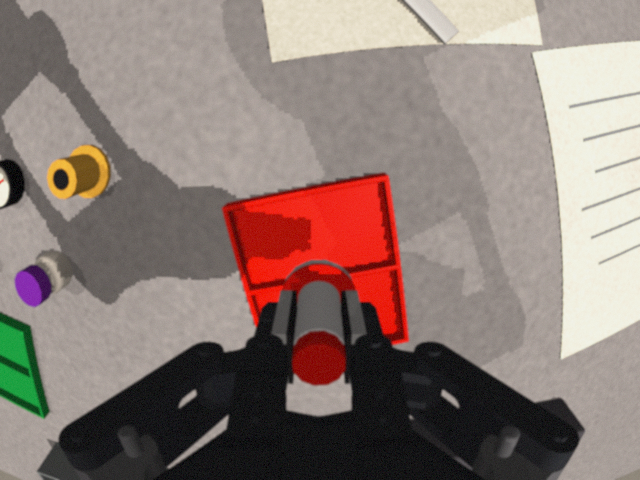

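Pin is held upright at about (319,357); near-bay rim corners are (224,207) and (387,175), divider ends (250,290) and (400,266). I'll check the bay centre at z=0.016 and the flanged bushing's spot (61,180).

Run:
```python
from h import *
from rig import eyes
i=eyes.camera_info("wrist")
P=[wat(i,u,v,.016) for u,v in((224,207),(387,175),(400,266),(250,290))]
print(np.round(P,4),np.mean(P,0)); print(wat(i,61,180,.04)); print(togo([.486,.347,.05],90))
```

```text
[[0.4639 0.2857 0.016 ]
 [0.4414 0.3984 0.016 ]
 [0.5081 0.4118 0.016 ]
 [0.5276 0.3007 0.016 ]] [0.48523644 0.34911581 0.016     ]
[0.43510828 0.1655746  0.04      ]
(array([-0.06, -0.21,  3.71]), np.float64(0.019723358599044616), np.float64(90.1))
```

Emit:
drive_tool(
  rows=[
    [-0.05,-0.1,0.3,0],
    [-0.05,-0.1,0.9,0],
    [-0.05,-0.1,1.6,0],
    [-0.05,-0.1,2.3,0],
    [-0.05,-0.1,2.9,0],
    [-0.05,-0.1,3.4,0],
    [-0.05,-0.1,3.65,0],
    [-0.05,-0.1,3.75,0],
  ],
)

```text
clock: 6.2
position: [0.4862, 0.3425, 0.0492]
ee_rot: [-0.002, 0.001, 1.0, -0.002]
contact_force: [-3.8, -5.0, 12.9]
width: 0.0188
gripper_force: 50.4
```

Emit:
drive_tool(
  rows=[
    [0,0,0,0],
    [0,0,0,0],
    [0,0,0,0],
    [0,0,0,0],
    [0,0,0,0],
    [0,0,0,0],
    [0,0,0,0],
    [0,0,0,0],
  ],
)

```text
clock: 6.87
position: [0.4876, 0.3452, 0.0504]
ee_rot: [0.0, 0.0, 1.0, 0.0]
contact_force: [0.9, 0.4, -2.4]
width: 0.0185
gripper_force: 49.2
```

Emit:
drive_tool(
  rows=[
    [0,0,0.02,0],
    [0,0,0.04,0],
    [0,0,0.06,0],
    [0,0,0.08,0],
    [0,0,0.08,0],
    [0,0,0.08,0],
    [0,0,0.08,0],
    [0,0,0.08,0],
  ],
)

```text
clock: 7.53
position: [0.4876, 0.3451, 0.0492]
ee_rot: [0.0, 0.0, 1.0, 0.0]
contact_force: [-2.5, -0.3, 4.9]
width: 0.0188
gripper_force: 49.7
```

Emit:
drive_tool(
  rows=[
    [0,0,0,0],
    [0,0,0,0],
    [0,0,0,0],
    [0,0,0,0],
    [0,0,0,0],
    [0,0,0,0],
    [0,0,0,0],
    [0,0,0,0],
  ],
  grip=45,
)

```text
clock: 8.2
position: [0.4876, 0.3451, 0.0483]
ee_rot: [-0.0, 0.0, 1.0, 0.0]
contact_force: [-0.8, 0.2, 0.3]
width: 0.0451
gripper_force: 0.0
```

Emit:
drive_tool(
  rows=[
    [0,0,-0.3,0],
    [0,0,-0.9,0],
    [0,0,-1.6,0],
    [0,0,-2.3,0],
    [0,0,-3.0,0],
    [0,0,-3.6,0],
    [0,0,-3.9,0],
    [0,0,-4,0],
  ],
)

```text
clock: 8.87
position: [0.4883, 0.3456, 0.1504]
ee_rot: [0.002, 0.0, 1.0, 0.001]
contact_force: [-0.6, 0.0, -0.0]
width: 0.045
gripper_force: 0.0
```

Run:
```python
from h import *
from rig import eyes
p,d=eyes.get_image("wrist")
cv2.imwrite("pics/w3.png",p[...,::-1])
print(togo([.434,.164,.11],90))
```

```text
(array([ 2.16, -7.26,  1.58]), np.float64(-0.006325935780727339), np.float64(90.0))
```

View pics/w3.png

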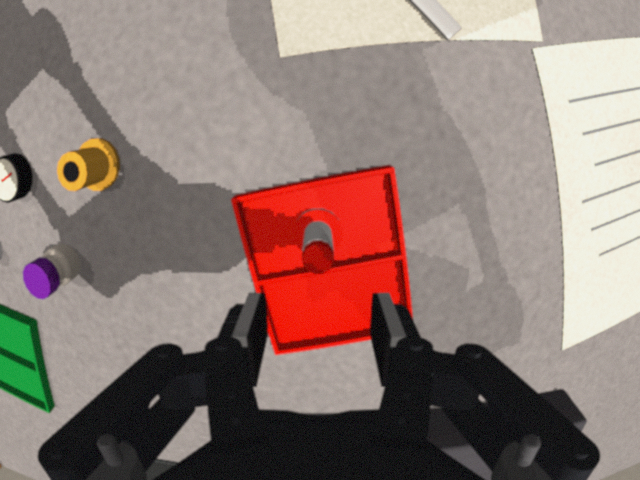

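Reject stands upright in the near bay of the red tray (top at (318,257)). Next is the flanged bushing, spot at (71,171).

Emit:
drive_tool(
  rows=[
    [0.1,-0.4,0,0],
    [0.4,-1.3,0.1,0],
    [0.7,-2.5,0.3,0],
    [1.1,-3.8,0.6,0],
    [1.5,-5.1,0.9,0],
    [1.9,-6.3,1.2,0],
    [2.1,-7.0,1.4,0],
    [2.16,-7.24,1.5,0],
  ],
  grip=60,
)

```text
clock: 9.58
position: [0.4298, 0.1609, 0.109]
ee_rot: [-0.003, 0.001, 1.0, -0.001]
contact_force: [-0.6, -0.0, -0.1]
width: 0.0599
gripper_force: 0.0
```

Emit:
drive_tool(
  rows=[
    [0,0,0,0],
    [0,0,0,0],
    [0,0,0,0],
    [0,0,0,0],
    [0,0,0.2,0],
    [0,0,0.4,0],
    [0,0,0.5,0],
    [0,0,0.5,0],
  ],
)

```text
clock: 10.25
position: [0.4328, 0.1643, 0.0974]
ee_rot: [-0.001, 0.0, 1.0, -0.0]
contact_force: [0.2, 0.4, 0.5]
width: 0.0601
gripper_force: 0.0
```

Run:
```python
from h import *
from rig import eyes
p,d=eyes.get_image("wrist");i=eyes.camera_info("wrist")
h=cv2.cvtColor(p,cv2.COLOR_RGB2HSV)
# depth cloud of yellow pixels in fisheye
m=(abs(h[...,0].astype(int)-22)<8)&(h[...,1]>130)&(d>0)
v,u=np.nonzero(m)
W=[]
for a,b in zip(u,v):
    o,r=wray(i,a,b); W.append(o+r*d[b,a]/(i["R"][2]@r))
W=np.array(W); t=W[abs(W[:,2]-.04)<.004]
print(len(W),len(t),cv2.minEnclosingCircle((t[:,:2]*1e3).astype(np.float32)),np.median(t,0))
cv2.imwrite("pics/w4.png",p[...,::-1])
print(togo([.434,.164,.035],90))
```

```text
4270 1741 ((590.810791015625, -46.68909454345703), 277.9235534667969) [0.43062438 0.16463647 0.04107833]
(array([-0.04, -0.01,  2.51]), np.float64(-0.0030955063905982647), np.float64(90.0))
```

View pics/w4.png

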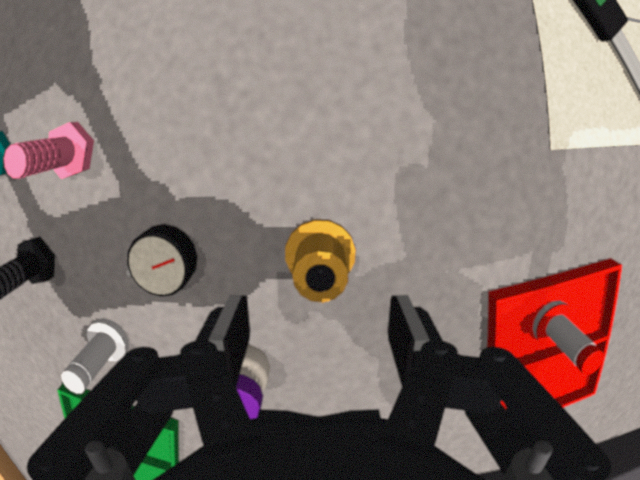

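Flanged bushing is centred between the fingers (bore at (320,278)), with the pot (250,390) well clear.

Emit:
drive_tool(
  rows=[
    [-0.04,0,0.2,0],
    [-0.04,0,0.6,0],
    [-0.04,0,1.1,0],
    [-0.04,0,1.6,0],
    [-0.04,0,2.0,0],
    [-0.04,0,2.3,0],
    [-0.04,0,2.48,0],
    [-0.04,0,2.5,0],
  ],
)

```text
clock: 10.97
position: [0.4341, 0.164, 0.035]
ee_rot: [-0.001, 0.0, 1.0, -0.0]
contact_force: [-0.3, -1.0, -0.0]
width: 0.0599
gripper_force: 0.0
```

Emit:
drive_tool(
  rows=[
    [0,0,0,0],
    [0,0,0,0],
    [0,0,0,0],
    [0,0,0,0],
    [0,0,0,0],
    [0,0,0,0],
    [0,0,0,0],
    [0,0,0,0],
  ],
  grip=20,
)

```text
clock: 11.63
position: [0.4351, 0.1643, 0.0365]
ee_rot: [0.001, 0.0, 1.0, 0.0]
contact_force: [-1.2, 0.9, 5.2]
width: 0.029
gripper_force: 49.4
```

Emit:
drive_tool(
  rows=[
    [0,0,-0.2,0],
    [0,0,-0.6,0],
    [0,0,-1.2,0],
    [0,0,-1.9,0],
    [0,0,-2.6,0],
    [0,0,-3.3,0],
    [0,0,-3.8,0],
    [0,0,-4,0],
  ],
)

```text
clock: 12.3
position: [0.435, 0.1642, 0.1374]
ee_rot: [0.001, 0.0, 1.0, 0.0]
contact_force: [0.8, 0.1, -2.9]
width: 0.0285
gripper_force: 49.5
```

```bash
python3 -c "
from h import *
print(togo([.674,-.038,.04],90))"
```

```text
(array([-9.56, -8.09,  3.92]), np.float64(-0.006529936898717874), np.float64(90.0))
```

Emit:
drive_tool(
  rows=[
    [-0.4,-0.3,0,0],
    [-1.2,-1.0,0,0],
    [-2.2,-1.9,0,0],
    [-3.2,-2.7,0,0],
    [-4.2,-3.6,0,0],
    [-5.2,-4.4,0,0],
    [-6.2,-5.2,0,0],
    [-7.0,-5.9,0,0],
  ],
)

```text
clock: 12.97
position: [0.611, 0.0139, 0.1339]
ee_rot: [-0.001, 0.001, 1.0, -0.0]
contact_force: [0.4, 0.3, -2.0]
width: 0.0284
gripper_force: 49.7
```

Emit:
drive_tool(
  rows=[
    [-0.8,-0.7,0,0],
    [-1.5,-1.3,0,0],
    [-2.1,-1.8,0,0],
    [-2.4,-2.1,0.1,0],
    [-2.56,-2.19,0.3,0],
    [-2.56,-2.19,0.6,0],
    [-2.56,-2.19,0.9,0],
    [-2.56,-2.19,1.0,0],
  ],
)

```text
clock: 13.63
position: [0.6709, -0.0372, 0.1084]
ee_rot: [-0.003, 0.0, 1.0, 0.001]
contact_force: [0.3, 0.8, -2.2]
width: 0.0284
gripper_force: 49.6
```

Run:
```python
from h import *
from rig import eyes
p,d=eyes.get_image("wrist")
cv2.imwrite("pics/w5.png",p[...,::-1])
print(togo([.674,-.038,.041],90))
```

```text
(array([-0.13, -0.04,  2.7 ]), np.float64(0.0011638616304499767), np.float64(90.0))
```

View pics/w5.png

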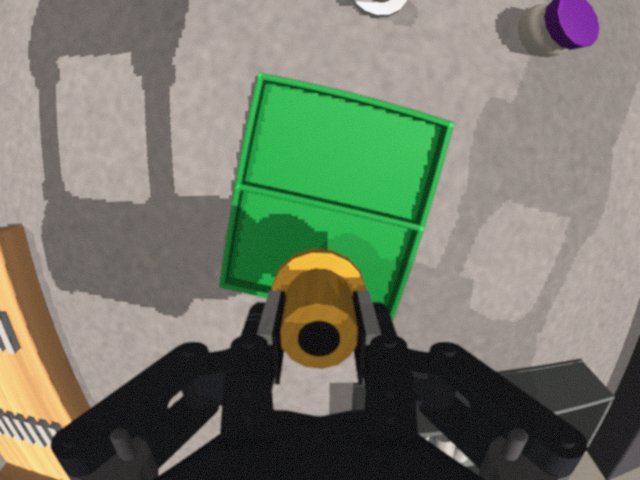

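Bushing held above the far bay. Rim corners are at (262,76), (451,124) and (222,287), divider ends at (238,187) and (421,229).

Run:
```python
from h import *
from rig import eyes
i=eyes.camera_info("wrist")
A,B,C,E,F=[wat(i,u,v,.016)[:2] for u,v in((262,76),(451,124),(222,287),(238,187),(421,229))]
print(A,B,C,E,F,"near",(A+B+E+F)/4,"far",(E+F)/2+(C-E)/2, np.linalg.norm(C-E))
```

```text
[ 0.56513771 -0.06952068] [0.59073922 0.04102526] [ 0.69514971 -0.10024336] [ 0.62989968 -0.08512247] [0.65578978 0.02583516] near [ 0.6103916  -0.02194568] far [ 0.67546975 -0.0372041 ] 0.06697915945002084
```

Emit:
drive_tool(
  rows=[
    [-0.08,0,0.2,0],
    [-0.12,0,0.6,0],
    [-0.12,0,1.1,0],
    [-0.12,0,1.6,0],
    [-0.12,0,2.1,0],
    [-0.12,0,2.4,0],
    [-0.12,0,2.55,0],
    [-0.12,0,2.6,0],
  ],
)

```text
clock: 14.35
position: [0.6759, -0.0381, 0.0448]
ee_rot: [-0.001, 0.0, 1.0, 0.0]
contact_force: [-0.1, 0.2, -2.3]
width: 0.0284
gripper_force: 49.6
```

Emit:
drive_tool(
  rows=[
    [0,0,0,0],
    [0,0,0,0],
    [0,0,0,0],
    [0,0,0.02,0],
    [0,0,0.04,0],
    [0,0,0.06,0],
    [0,0,0.06,0],
    [0,0,0.06,0],
  ],
)

```text
clock: 15.02
position: [0.6762, -0.0383, 0.0443]
ee_rot: [0.0, 0.0, 1.0, 0.0]
contact_force: [-0.5, 0.2, -1.9]
width: 0.0287
gripper_force: 49.6
```

Still hanging (about -2 N); I'll lower a little more.

Emit:
drive_tool(
  rows=[
    [0,0,0.03,0],
    [0,0,0.06,0],
    [0,0,0.09,0],
    [0,0,0.12,0],
    [0,0,0.12,0],
    [0,0,0.12,0],
    [0,0,0.12,0],
    [0,0,0.12,0],
  ],
)

```text
clock: 15.68
position: [0.6763, -0.0383, 0.0413]
ee_rot: [0.0, 0.0, 1.0, 0.0]
contact_force: [0.4, 0.9, -2.3]
width: 0.0287
gripper_force: 49.6
```

Emit:
drive_tool(
  rows=[
    [0,0,0.03,0],
    [0,0,0.06,0],
    [0,0,0.08,0],
    [0,0,0.08,0],
    [0,0,0.08,0],
    [0,0,0.08,0],
    [0,0,0.08,0],
    [0,0,0.08,0],
  ],
)

```text
clock: 16.35
position: [0.6764, -0.0383, 0.0406]
ee_rot: [0.0, 0.0, 1.0, -0.0]
contact_force: [-2.3, -0.7, 5.4]
width: 0.0287
gripper_force: 50.2
```

Emit:
drive_tool(
  rows=[
    [0,0,0,0],
    [0,0,0,0],
    [0,0,0,0],
    [0,0,0,0],
    [0,0,0,0],
    [0,0,0,0],
    [0,0,-0.1,0],
    [0,0,-0.2,0],
  ],
  grip=50,
)

```text
clock: 17.02
position: [0.6762, -0.0383, 0.0443]
ee_rot: [-0.0, 0.0, 1.0, 0.0]
contact_force: [0.1, -0.0, 0.2]
width: 0.0502
gripper_force: 0.0
```

Emit:
drive_tool(
  rows=[
    [0,0,-0.3,0],
    [0,0,-0.9,0],
    [0,0,-1.6,0],
    [0,0,-2.3,0],
    [0,0,-3.0,0],
    [0,0,-3.4,0],
    [0,0,-3.5,0],
    [0,0,-3.5,0],
  ],
)

```text
clock: 17.68
position: [0.6767, -0.0384, 0.1329]
ee_rot: [0.001, 0.0, 1.0, -0.0]
contact_force: [-0.0, 0.7, -0.5]
width: 0.0501
gripper_force: 0.0
```

Run:
```python
from h import *
print(togo([.4365,-.168,.09],90))
```

```text
(array([ 9.61, -5.19,  1.7 ]), np.float64(-0.006915791185638416), np.float64(90.0))
```

Emit:
drive_tool(
  rows=[
    [0.4,-0.2,0,0],
    [1.2,-0.7,0,0],
    [2.4,-1.3,0,0],
    [3.6,-2.0,0,0],
    [4.9,-2.6,0,0],
    [6.1,-3.3,0,0],
    [7.2,-3.9,0,0],
    [8.0,-4.4,0,0],
  ],
  grip=62,
)

```text
clock: 18.35
position: [0.4715, -0.1481, 0.1303]
ee_rot: [-0.003, 0.001, 1.0, 0.001]
contact_force: [-0.7, -0.2, 1.3]
width: 0.0624
gripper_force: 0.0
```

Emit:
drive_tool(
  rows=[
    [0.7,-0.3,0,0],
    [1.3,-0.6,0,0],
    [1.6,-0.8,0.2,0],
    [1.61,-0.8,0.6,0],
    [1.61,-0.8,1.0,0],
    [1.61,-0.8,1.3,0],
    [1.61,-0.8,1.4,0],
    [1.61,-0.8,1.4,0],
  ],
)

```text
clock: 19.02
position: [0.4352, -0.1676, 0.0956]
ee_rot: [-0.001, 0.0, 1.0, 0.001]
contact_force: [-0.6, -0.0, -0.2]
width: 0.0616
gripper_force: 0.0
```

Run:
```python
from h import *
from rig import eyes
p,d=eyes.get_image("wrist"); i=eyes.camera_info("wrist")
cv2.imwrite("pics/w6.png",p[...,::-1])
print(togo([.4365,-.168,.03],90))
```

```text
(array([-0.03, -0.01,  2.65]), np.float64(-0.004428333937151289), np.float64(90.0))
```

View pics/w6.png

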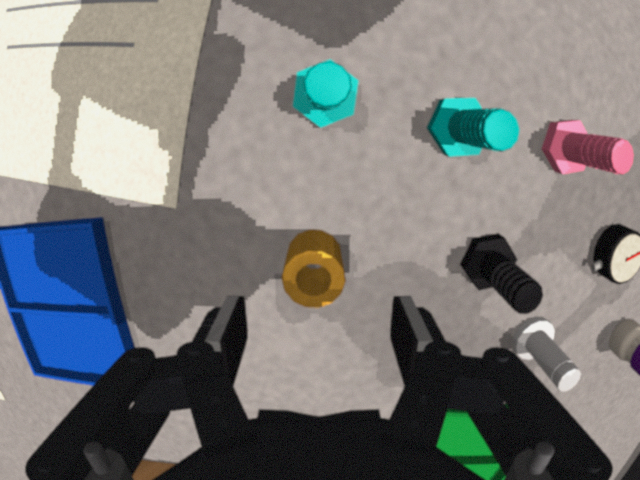

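Plain bushing at (314,277) is about 2 mm left of finger mid-line (319), with the bolt (520,290) clear of the finger. Descending.

Emit:
drive_tool(
  rows=[
    [-0.03,-0.07,0.2,0],
    [-0.03,-0.07,0.6,0],
    [-0.03,-0.07,1.1,0],
    [-0.03,-0.07,1.6,0],
    [-0.03,-0.07,2.1,0],
    [-0.03,-0.07,2.4,0],
    [-0.03,-0.07,2.55,0],
    [-0.03,-0.07,2.58,0],
  ],
)

```text
clock: 19.73
position: [0.4366, -0.1698, 0.0318]
ee_rot: [-0.0, 0.0, 1.0, 0.0]
contact_force: [0.3, 0.3, 1.1]
width: 0.062
gripper_force: 0.0
```

Emit:
drive_tool(
  rows=[
    [0,0,0,0],
    [0,0,0,0],
    [0,0,0,0],
    [0,0,0,0],
    [0,0,0,0],
    [0,0,0,0],
    [0,0,0,0],
    [0,0,0,0],
  ],
  grip=24,
)

```text
clock: 20.4
position: [0.4373, -0.1702, 0.0331]
ee_rot: [0.001, 0.0, 1.0, -0.0]
contact_force: [-1.0, -0.1, 5.9]
width: 0.0324
gripper_force: 50.0
```

Emit:
drive_tool(
  rows=[
    [0,0,-0.2,0],
    [0,0,-0.6,0],
    [0,0,-1.2,0],
    [0,0,-1.9,0],
    [0,0,-2.6,0],
    [0,0,-3.3,0],
    [0,0,-3.8,0],
    [0,0,-4.2,0],
  ],
)

```text
clock: 21.07
position: [0.4366, -0.1697, 0.1384]
ee_rot: [0.0, 0.0, 1.0, -0.0]
contact_force: [0.4, -0.2, -3.7]
width: 0.0324
gripper_force: 50.0
```

Run:
```python
from h import *
print(togo([.609,-.0222,.04],90))
```

```text
(array([-6.89,  5.91,  3.94]), np.float64(-0.006809248312061793), np.float64(90.0))
```

Emit:
drive_tool(
  rows=[
    [-0.4,0.3,0,0],
    [-1.2,1.0,0,0],
    [-2.1,1.8,0,0],
    [-3.0,2.6,0,0],
    [-3.9,3.4,0,0],
    [-4.8,4.2,0,0],
    [-5.6,4.9,0,0],
    [-6.3,5.4,0,0],
  ],
)

```text
clock: 21.73
position: [0.5953, -0.0322, 0.1361]
ee_rot: [-0.001, -0.0, 1.0, 0.001]
contact_force: [-0.7, -1.5, -2.8]
width: 0.0325
gripper_force: 50.1
```

Emit:
drive_tool(
  rows=[
    [-0.4,0.3,0,0],
    [-0.58,0.48,0.1,0],
    [-0.6,0.5,0.4,0],
    [-0.6,0.5,0.9,0],
    [-0.6,0.5,1.5,0],
    [-0.6,0.5,2.1,0],
    [-0.6,0.5,2.5,0],
    [-0.6,0.5,2.7,0],
  ],
)

```text
clock: 22.4
position: [0.6069, -0.023, 0.0676]
ee_rot: [-0.002, 0.001, 1.0, 0.0]
contact_force: [-0.4, 0.9, -3.3]
width: 0.0324
gripper_force: 50.0
```

Run:
```python
from h import *
print(togo([.609,-.0222,.037],90))
```

```text
(array([-0.09,  0.03,  1.22]), np.float64(-0.01653509321727616), np.float64(89.9))
```

Emit:
drive_tool(
  rows=[
    [0,0.03,0.3,0],
    [0,0.03,0.6,0],
    [0,0.03,0.9,0],
    [0,0.03,1.05,0],
    [0,0.03,1.1,0],
    [0,0.03,1.13,0],
    [0,0.03,1.15,0],
    [0,0.03,1.15,0],
  ],
)

```text
clock: 23.07
position: [0.6096, -0.0217, 0.0413]
ee_rot: [0.0, 0.0, 1.0, -0.0]
contact_force: [0.6, -0.7, -2.6]
width: 0.0324
gripper_force: 50.1
```

Emit:
drive_tool(
  rows=[
    [0,0,0.02,0],
    [0,0,0.04,0],
    [0,0,0.06,0],
    [0,0,0.06,0],
    [0,0,0.06,0],
    [0,0,0.06,0],
    [0,0,0.06,0],
    [0,0,0.06,0],
  ],
)

```text
clock: 23.73
position: [0.6093, -0.0217, 0.0396]
ee_rot: [0.0, 0.0, 1.0, 0.0]
contact_force: [0.3, -0.6, -1.8]
width: 0.0324
gripper_force: 50.1
```

Emit:
drive_tool(
  rows=[
    [0,0,0.03,0],
    [0,0,0.06,0],
    [0,0,0.09,0],
    [0,0,0.1,0],
    [0,0,0.1,0],
    [0,0,0.1,0],
    [0,0,0.1,0],
    [0,0,0.1,0],
  ],
)

```text
clock: 24.4
position: [0.6093, -0.0217, 0.0372]
ee_rot: [0.0, 0.0, 1.0, 0.0]
contact_force: [-1.1, -0.3, -0.0]
width: 0.0327
gripper_force: 50.3
```

Emit:
drive_tool(
  rows=[
    [0,0,0.01,0],
    [0,0,0.01,0],
    [0,0,0.01,0],
    [0,0,0.01,0],
    [0,0,0.01,0],
    [0,0,0,0],
    [0,0,-0.1,0],
    [0,0,-0.2,0],
  ],
  grip=54,
)

```text
clock: 25.07
position: [0.6092, -0.0217, 0.0421]
ee_rot: [-0.0, 0.0, 1.0, 0.0]
contact_force: [0.2, 0.7, 0.3]
width: 0.054
gripper_force: 0.0
```

Emit:
drive_tool(
  rows=[
    [0,0,-0.3,0],
    [0,0,-0.9,0],
    [0,0,-1.6,0],
    [0,0,-2.3,0],
    [0,0,-3.0,0],
    [0,0,-3.5,0],
    [0,0,-3.7,0],
    [0,0,-3.7,0],
  ],
)

```text
clock: 25.73
position: [0.6103, -0.0219, 0.1366]
ee_rot: [0.002, 0.0, 1.0, -0.0]
contact_force: [0.0, 0.2, 0.1]
width: 0.054
gripper_force: 0.0
```

Run:
```python
from h import *
from rig import eyes
p,d=eyes.get_image("top"); cv2.imwrite("pics/t2.png",cv2.resize(p[120:360,60:560,::-1],None,fx=1.6,fy=1.6,interpolation=cv2.INTER_CUBIC))
print(togo([.506,-.0015,.13],90))
```

```text
(array([4.14, 0.81, 0.21]), np.float64(-0.0073291120404590515), np.float64(90.0))
```

View pics/t2.png

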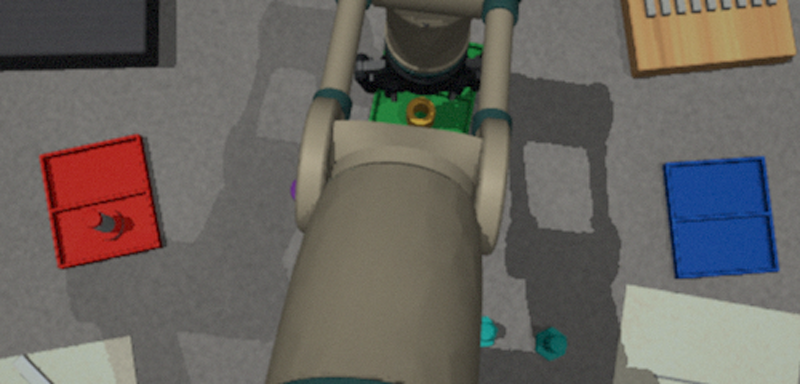

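Plain bushing stands in the near green bay (crop (421,112)); the reject is still upright in red. Now the bright pin.

Emit:
drive_tool(
  rows=[
    [0.4,0.1,0,0],
    [1.2,0.25,0,0],
    [2.2,0.45,0,0],
    [3.1,0.6,0,0],
    [3.8,0.75,0,0],
    [4.12,0.81,0,0],
    [4.12,0.81,0,0],
    [4.12,0.81,0,0],
  ],
)

```text
clock: 26.45
position: [0.5065, -0.0014, 0.1344]
ee_rot: [0.0, 0.0, 1.0, -0.0]
contact_force: [0.2, 0.1, -0.2]
width: 0.0539
gripper_force: 0.0
```

Emit:
drive_tool(
  rows=[
    [0,0,0.3,0],
    [0,0,0.9,0],
    [0,0,1.6,0],
    [0,0,2.3,0],
    [0,0,2.9,0],
    [0,0,3.4,0],
    [0,0,3.6,0],
    [0,0,3.6,0],
  ],
)

```text
clock: 27.12
position: [0.5062, -0.0015, 0.0428]
ee_rot: [-0.001, 0.0, 1.0, 0.0]
contact_force: [-0.1, 0.2, -0.1]
width: 0.054
gripper_force: 0.0
```

Emit:
drive_tool(
  rows=[
    [0,0,0,0],
    [0,0,0,0],
    [0,0,0,0],
    [0,0,0,0],
    [0,0,0,0],
    [0,0,0,0],
    [0,0,0,0],
    [0,0,0,0],
  ],
  grip=10,
)

```text
clock: 27.78
position: [0.5072, -0.0015, 0.0453]
ee_rot: [0.001, 0.0, 1.0, -0.0]
contact_force: [-0.3, -0.8, 5.9]
width: 0.0187
gripper_force: 49.1
```

Emit:
drive_tool(
  rows=[
    [0,0,-0.2,0],
    [0,0,-0.6,0],
    [0,0,-1.2,0],
    [0,0,-1.9,0],
    [0,0,-2.6,0],
    [0,0,-3.3,0],
    [0,0,-3.8,0],
    [0,0,-4.2,0],
  ],
)

```text
clock: 28.45
position: [0.506, -0.0014, 0.151]
ee_rot: [0.0, 0.0, 1.0, -0.0]
contact_force: [0.2, -0.9, -2.3]
width: 0.0192
gripper_force: 48.8
```

Emit:
drive_tool(
  rows=[
    [0,-0.5,0,0],
    [0,-1.4,0,0],
    [-0.1,-2.5,0,0],
    [-0.1,-3.7,0,0],
    [-0.2,-4.9,0,0],
    [-0.2,-6.1,0,0],
    [-0.3,-7.3,0,0],
    [-0.3,-8.5,0,0],
  ],
)

```text
clock: 29.12
position: [0.5127, -0.2159, 0.1486]
ee_rot: [-0.001, 0.0, 1.0, 0.0]
contact_force: [0.7, -0.2, -2.2]
width: 0.0191
gripper_force: 49.0
```

Emit:
drive_tool(
  rows=[
    [0,-1.2,0,0],
    [0,-2.4,0,0],
    [0,-3.5,0,0],
    [0,-4.6,0,0],
    [0,-5.4,0,0],
    [0,-5.9,0,0],
    [0,-6.2,0,0],
    [0,-6.2,0,0],
  ],
)

```text
clock: 29.78
position: [0.5129, -0.3702, 0.1487]
ee_rot: [-0.0, 0.001, 1.0, 0.0]
contact_force: [-0.4, 0.2, -2.0]
width: 0.0183
gripper_force: 49.0
```

Run:
```python
from h import *
from rig import eyes
p,d=eyes.get_image("wrist"); i=eyes.camera_info("wrist")
cv2.imwrite("pics/w7.png",p[...,::-1])
print(togo([.5145,-.3695,.05],90))
```

```text
(array([-0.07, -0.04,  3.95]), np.float64(-0.01439677282543054), np.float64(89.9))
```

View pics/w7.png

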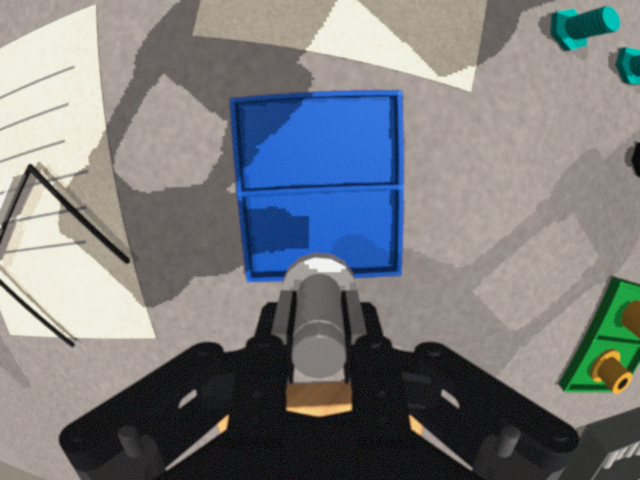

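Pin is held over the far blue bay. Rim corners are (232,100), (402,93), (248,279) and (402,274), divider ends (240,190) and (403,187).

Run:
```python
from h import *
from rig import eyes
i=eyes.camera_info("wrist")
P=[wat(i,u,v,.016)[:2] for u,v in((232,100),(402,93),(240,190),(403,187),(248,279),(402,274))]
print("near",np.mean(P[:4],0),"far",np.mean(P[2:],0)); print(togo([.5145,-.3695,.05],90))
```

```text
near [ 0.44800095 -0.36823195] far [ 0.51399643 -0.36530143]
(array([-0.07, -0.04,  3.95]), np.float64(-0.01439677282543054), np.float64(89.9))
```

Emit:
drive_tool(
  rows=[
    [-0.03,0.05,0.3,0],
    [-0.03,0.05,0.9,0],
    [-0.03,0.05,1.6,0],
    [-0.03,0.05,2.3,0],
    [-0.03,0.05,3.0,0],
    [-0.03,0.05,3.5,0],
    [-0.03,0.05,3.75,0],
    [-0.03,0.05,3.8,0],
  ],
)

```text
clock: 30.5
position: [0.5136, -0.3655, 0.0529]
ee_rot: [-0.001, -0.0, 1.0, 0.001]
contact_force: [0.4, -0.1, -2.1]
width: 0.0186
gripper_force: 49.0
```

Emit:
drive_tool(
  rows=[
    [0,0,0.03,0],
    [0,0,0.06,0],
    [0,0,0.09,0],
    [0,0,0.12,0],
    [0,0,0.12,0],
    [0,0,0.12,0],
    [0,0,0.12,0],
    [0,0,0.12,0],
  ],
)

```text
clock: 31.17
position: [0.5143, -0.3678, 0.0517]
ee_rot: [0.0, 0.0, 1.0, -0.0]
contact_force: [0.2, -0.4, -0.9]
width: 0.0191
gripper_force: 49.0
```

Emit:
drive_tool(
  rows=[
    [0,0,0.03,0],
    [0,0,0.06,0],
    [0,0,0.09,0],
    [0,0,0.1,0],
    [0,0,0.1,0],
    [0,0,0.1,0],
    [0,0,0.1,0],
    [0,0,0.1,0],
  ],
)

```text
clock: 31.83
position: [0.5143, -0.3677, 0.0494]
ee_rot: [0.0, 0.0, 1.0, -0.0]
contact_force: [-1.1, 0.9, 4.4]
width: 0.019
gripper_force: 49.4
```

Touching. Release, rise, and head for the bolt.

Emit:
drive_tool(
  rows=[
    [0,0,0,0],
    [0,0,0,0],
    [0,0,0,0],
    [0,0,0,0],
    [0,0,0,0],
    [0,0,0,0],
    [0,0,0,0],
    [0,0,0,0],
  ],
  grip=54,
)

```text
clock: 32.5
position: [0.5143, -0.3677, 0.049]
ee_rot: [0.0, 0.0, 1.0, 0.0]
contact_force: [0.1, 0.2, 0.6]
width: 0.054
gripper_force: 0.0
```

Emit:
drive_tool(
  rows=[
    [0,0,-0.3,0],
    [0,0,-0.9,0],
    [0,0,-1.6,0],
    [0,0,-2.3,0],
    [0,0,-3.0,0],
    [0,0,-3.5,0],
    [0,0,-3.8,0],
    [0,0,-3.9,0],
  ],
)

```text
clock: 33.17
position: [0.5149, -0.3682, 0.1485]
ee_rot: [0.001, 0.0, 1.0, -0.001]
contact_force: [0.6, 0.6, -0.6]
width: 0.054
gripper_force: 0.0
```

Emit:
drive_tool(
  rows=[
    [0.1,0.5,0,0],
    [0.4,1.5,0,0],
    [0.7,2.8,0,0],
    [1.1,4.2,0,0],
    [1.5,5.6,0,0],
    [1.9,7.0,0,0],
    [2.3,8.4,0,0],
    [2.5,9.6,0,0],
  ],
)

```text
clock: 33.83
position: [0.4485, -0.1241, 0.1453]
ee_rot: [-0.002, 0.0, 1.0, 0.001]
contact_force: [-0.0, 0.8, -0.4]
width: 0.0541
gripper_force: 0.0
```

Emit:
drive_tool(
  rows=[
    [0.2,1.0,0,0],
    [0.35,1.9,0,0],
    [0.45,2.5,0,0],
    [0.5,2.9,0,0],
    [0.5,2.9,0,0],
    [0.5,2.9,0,0],
    [0.5,2.9,0,0],
    [0.5,2.9,0,0],
  ],
)

```text
clock: 34.5
position: [0.4398, -0.0559, 0.1464]
ee_rot: [0.0, 0.001, 1.0, -0.0]
contact_force: [-1.0, -0.2, 0.3]
width: 0.0539
gripper_force: 0.0
```

Run:
```python
from h import *
from rig import eyes
p,d=eyes.get_image("wrist"); i=eyes.camera_info("wrist")
cv2.imwrite("pics/w8.png",p[...,::-1])
print(togo([.441,-.055,.044],90))
```

```text
(array([-0.05,  0.04,  4.1 ]), np.float64(-0.017859808111978737), np.float64(89.9))
```

View pics/w8.png

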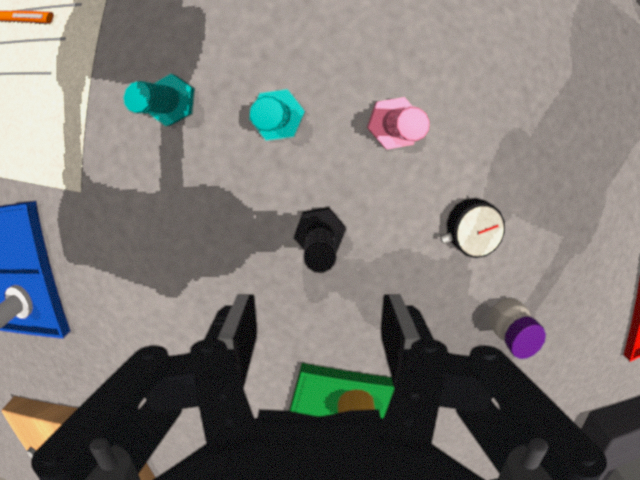

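Bolt top at (320,257), centred between the fingers; dial (477,228) and pot are clear. Pick it.

Emit:
drive_tool(
  rows=[
    [-0.04,0.02,0.3,0],
    [-0.04,0.02,1.0,0],
    [-0.04,0.02,1.7,0],
    [-0.04,0.02,2.5,0],
    [-0.04,0.02,3.2,0],
    [-0.04,0.02,3.7,0],
    [-0.04,0.02,4.0,0],
    [-0.04,0.02,4.05,0],
  ],
)

```text
clock: 35.22
position: [0.4395, -0.0547, 0.0437]
ee_rot: [-0.002, 0.001, 1.0, 0.0]
contact_force: [-0.1, 0.2, 1.1]
width: 0.054
gripper_force: 0.0
```

Emit:
drive_tool(
  rows=[
    [0,0,0,0],
    [0,0,0,0],
    [0,0,0,0],
    [0,0,0,0],
    [0,0,0,0],
    [0,0,0,0],
    [0,0,0,0],
    [0,0,0,0],
  ],
  grip=10,
)

```text
clock: 35.88
position: [0.4413, -0.0549, 0.046]
ee_rot: [0.001, 0.0, 1.0, -0.0]
contact_force: [-0.2, 0.4, 6.5]
width: 0.019
gripper_force: 49.0
```

Emit:
drive_tool(
  rows=[
    [0,0,-0.2,0],
    [0,0,-0.6,0],
    [0,0,-1.2,0],
    [0,0,-1.9,0],
    [0,0,-2.6,0],
    [0,0,-3.3,0],
    [0,0,-3.8,0],
    [0,0,-4.2,0],
  ],
)

```text
clock: 36.55
position: [0.4401, -0.0543, 0.1512]
ee_rot: [0.0, 0.0, 1.0, 0.0]
contact_force: [-0.1, -0.2, -2.5]
width: 0.0189
gripper_force: 48.9
```

Run:
```python
from h import *
print(togo([.4475,-.370,.05],90))
```

```text
(array([ -0.3 , -12.63,   4.04]), np.float64(-0.007181033000748016), np.float64(90.0))
```

Emit:
drive_tool(
  rows=[
    [0,-0.4,0,0],
    [0,-1.2,0,0],
    [-0.1,-2.2,0,0],
    [-0.1,-3.3,0,0],
    [-0.2,-4.4,0,0],
    [-0.2,-5.5,0,0],
    [-0.2,-6.6,0,0],
    [-0.2,-7.7,0,0],
  ],
)

```text
clock: 37.22
position: [0.4441, -0.2485, 0.149]
ee_rot: [-0.001, 0.0, 1.0, 0.001]
contact_force: [-0.1, -0.6, -2.7]
width: 0.0187
gripper_force: 49.1
```

Emit:
drive_tool(
  rows=[
    [-0.1,-1.1,0,0],
    [-0.1,-2.2,0,0],
    [-0.1,-3.2,0,0],
    [-0.1,-4.0,0,0],
    [-0.1,-4.6,0,0],
    [-0.1,-4.9,0,0],
    [-0.1,-4.93,0,0],
    [-0.1,-4.93,0,0],
  ],
)

```text
clock: 37.88
position: [0.4473, -0.3697, 0.1496]
ee_rot: [-0.001, 0.001, 1.0, 0.001]
contact_force: [0.1, 0.1, -1.9]
width: 0.0189
gripper_force: 49.0
```

Emit:
drive_tool(
  rows=[
    [0,0,0.3,0],
    [0,0,0.9,0],
    [0,0,1.6,0],
    [0,0,2.3,0],
    [0,0,3.0,0],
    [0,0,3.5,0],
    [0,0,3.75,0],
    [0,0,3.8,0],
  ],
)

```text
clock: 38.55
position: [0.4471, -0.3684, 0.0538]
ee_rot: [-0.001, -0.0, 1.0, 0.001]
contact_force: [-1.1, 0.3, -2.6]
width: 0.0184
gripper_force: 49.1
```

Emit:
drive_tool(
  rows=[
    [0,0,0.03,0],
    [0,0,0.06,0],
    [0,0,0.09,0],
    [0,0,0.12,0],
    [0,0,0.12,0],
    [0,0,0.12,0],
    [0,0,0.12,0],
    [0,0,0.12,0],
  ],
)

```text
clock: 39.22
position: [0.4478, -0.3705, 0.0524]
ee_rot: [0.0, 0.0, 1.0, -0.0]
contact_force: [0.6, 0.5, -2.3]
width: 0.0185
gripper_force: 49.1
```

Emit:
drive_tool(
  rows=[
    [0,0,0.03,0],
    [0,0,0.06,0],
    [0,0,0.09,0],
    [0,0,0.1,0],
    [0,0,0.1,0],
    [0,0,0.1,0],
    [0,0,0.1,0],
    [0,0,0.1,0],
  ],
)

```text
clock: 39.88
position: [0.4478, -0.3704, 0.0501]
ee_rot: [0.0, 0.0, 1.0, -0.0]
contact_force: [-1.4, -0.1, 2.3]
width: 0.019
gripper_force: 49.8
```

Touching; release, rise and back the arm away to look.

Emit:
drive_tool(
  rows=[
    [0,0,0.01,0],
    [0,0,0.01,0],
    [0,0,0.01,0],
    [0,0,0,0],
    [0,0,0,0],
    [0,0,0,0],
    [0,0,0,0],
    [0,0,0,0],
  ],
  grip=54,
)

```text
clock: 40.55
position: [0.4478, -0.3703, 0.0498]
ee_rot: [0.0, 0.0, 1.0, 0.0]
contact_force: [-0.4, -0.1, 0.7]
width: 0.054
gripper_force: 0.0
```

Emit:
drive_tool(
  rows=[
    [0,0,-0.3,0],
    [0,0,-0.9,0],
    [0,0,-1.7,0],
    [0,0,-2.7,0],
    [0,0,-3.9,0],
    [0,0,-5.0,0],
    [0,0,-5.8,0],
    [0,0,-6.2,0],
  ],
)

```text
clock: 41.22
position: [0.4488, -0.3714, 0.2087]
ee_rot: [0.002, 0.0, 1.0, -0.002]
contact_force: [-0.4, -1.2, 0.2]
width: 0.0543
gripper_force: 0.0
```

Emit:
drive_tool(
  rows=[
    [0.4,-0.1,0,0],
    [1.2,-0.2,0,0],
    [2.2,-0.3,0,0],
    [3.3,-0.4,0,0],
    [4.3,-0.5,0,0],
    [5.2,-0.5,0,0],
    [5.8,-0.5,0,0],
    [6.0,-0.5,0,0],
  ],
)

```text
clock: 41.88
position: [0.2944, -0.3814, 0.2031]
ee_rot: [-0.002, 0.001, 1.0, 0.002]
contact_force: [0.9, 0.3, 0.3]
width: 0.0537
gripper_force: 0.0
```

Run:
```python
from h import *
from rig import eyes
for n in("top","scene"):
    p,d=eyes.get_image(n); np.savez(f"pics/{n}9.npz",p=p,d=d)
    if n=="top": a=p[120:360,60:560]
    else: b=p[100:480,80:480]
a=cv2.resize(a,(583,280)); b=cv2.resize(b,(315,299),interpolation=cv2.INTER_CUBIC)
c=np.zeros((590,640,3),np.uint8); c[:280,:583]=a; c[285:584,:315]=b
cv2.imwrite("pics/f.png",c[...,::-1])
```

```text
(no output)
```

View pics/f.png

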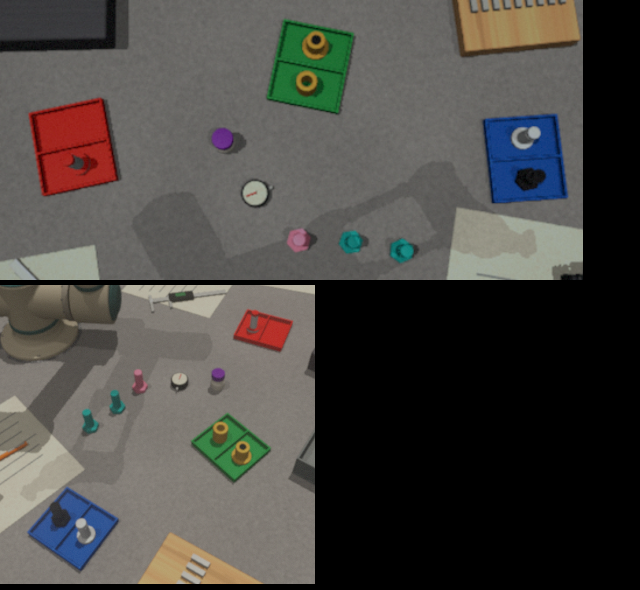

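The final view shows every part upright in its own bay: red (78,162), green (316,42) and (307,82), blue (525,137) and (529,180). The dial, pot and look-alikes are where they started.

```bash
python3 -c "
from rig import order; print(order.sign_off())"
```

```text
the job is handed in; nothing more can be done
None
```

The job is handed in at about 42 s: the reject pin went into the red tray first, then the two bushings into green and the bright pin and black bolt into blue, each upright in its own bay; the dial and pot were left where they were.

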